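# Finish the crosswise drying stack of wooden test bars

### The job

Wooden test bars are being stacked crosswise on the drying stand so that air reaches every face. The two dark bars of the middle layer have slid partly out of the stack: first push them back along their length until they meet their stop pins. Then lay the two loose pale bars flat on top, crosswise to the dark ones, one squarely above each bar of the bottom layer with the ends in line; do not shift the bars below, and leave the other things on the bench where they are.

Things in the scene. Friction and masses are not known exactly. Their poses are not given: they have to be found in the camera images.
- stand: low aluminium drying stand, fixed: plate 124 x 124 mm, top 8 mm above the bench, with black rubber rails (tops at 14 mm). Origin on the bench under its centre, z up. Bottom layer: two pale bars along the stand's y, centred at x = +32 and -32 mm, y = 0. Middle layer: two dark bars along the stand's x, belonging at y = +32 and -32 mm, x = 0. Steel stop pins stand at the layers' ends
- stop_a (a point): centre of the top of the stop pin for the middle bar at the stand's y = +32 mm: steel, 8 mm thick, at x = 54.5 mm, top 40 mm above the bench. A middle bar that touches its pin lies at x = 0.5 mm
- stop_b (a point): the same for the middle bar at y = -32 mm. The two shorter pins at the +y end of the stand (x = +-32, y = 54.5 mm, tops 26 mm above the bench) stop the bottom bars
- bottom_a: pale wooden test bar in the bottom layer, already in place (underside 14 mm above the bench), 100 x 22 x 14 mm, about 34 g, white-painted ends; origin at the centre of its underside, x along its length, z up
- bottom_b: the other pale bar in the bottom layer, already in place, same size and axes
- middle_a: dark wooden test bar in the middle layer (underside 28 mm, top 42 mm above the bench), 100 x 22 x 14 mm, about 34 g, white-painted ends; origin at the centre of its underside, x along its length, z up. It has slid 9 to 22 mm out of the stack along its length, away from its pin
- middle_b: the other dark bar in the middle layer, same size and axes; it has slid out too, by another amount
- top_a: loose pale wooden test bar lying flat on the bench, 100 x 22 x 14 mm, about 34 g, white-painted ends; origin at the centre of its underside, x along its length, z up
- top_b: the other loose pale bar, lying flat on the bench elsewhere, same size and axes
- petri_0: closed petri dish, 60 mm across, 15 mm high, origin under its centre; a bystander
- petri_1: another petri dish, the same; a bystander
- tape_roll: roll of yellow tape lying flat, 64 mm across, 18 mm high, origin under its centre; a bystander
Mind the look-alikes: they are no part of the job. Leave any orange look-alike of the top_a alone.

How it is judged:
By the outcome, as a careful person would: the job done as asked, in the order asked, and still so for the second after the job is handed in, with the robot touching nothing.
It also fails if it takes over 64 s, if anything falls off the work surface, if the arm or the gripper's body presses on something with over 40 N, if the wrist force passes 120 N, or if a joint passes its speed limit or range.

### The arm

A 7-joint arm with a two-finger parallel gripper is mounted at the origin on the work surface; the furniture and walls round the work are solid. World frame = base frame: x ahead of the robot, y to its left, z up, the work surface at z = 0. Lengths are in m, angles in rad, forces in N, time in s.
With the tool pointing down it reaches from about 0.425 to 0.925 m from the base axis. Payload 6.8 kg.
Tool frame: the origin (TCP) lies between the finger pads; the fingertips stand r.tcp_to_tips ahead of it and the grasp point (between the pads) is the TCP (r.tcp_to_tips is the distance from the TCP to the fingertips, in m); z points along the fingers, y is the line along which they close (so a half turn about z gives the same grasp; the last joint's range is limited). The gripper opens to 85 mm and grips with 20 to 120 N. Pads are 22 mm wide; open, the fingers measure 114 mm over their backs; the gripper's body (76 mm by 85 mm) begins 54 mm behind the grasp point. The pads swing forward as they close: fully open they stand 13 mm farther back than shut.
Start: joints at [-1.34, 0.477, 0.022, 1.555, -0.011, 1.109, -0.083], TCP at [0.224, 0.637, 0.226] pointing down, gripper open.
Joint ranges: [-2.96, 2.96], [-0.34, 2.1], [-1.41, 1.46], [0.24, 2.44], [-1.37, 4.51], [0.17, 1.92], [-2.96, 2.96]. Speed limits (rad/s): [2.39, 2.39, 3.14, 3.14, 3.14, 3.14, 3.14].

### API

Orientations are given as a rotation vector (axis times angle).
In Python, from bench import r gives the robot as it stands.
- The arm moves only by the tool servo_tool, never from a script. Its argument "commands" is a list of rows, each a list of 2 entries, a list of its own where there are three numbers: the shift along the tool's x, y, z normalised to -1 to 1, where 1 is 250 mm, then the turn, a rotation vector about the tool's x, y, z normalised to -1 to 1, where 1 is 90 degrees. In form: [[[dx, dy, dz], [ax, ay, az]], ...]. A call has 1 to 20 rows; each row is the pose to reach, as a shift and turn from the pose commanded when the call began, along the tool's axes at that moment; what a row does not reach only later rows make up. A row lasts 1/10 s, in which the tool goes at most 50 mm and 8.59 degrees, less where a joint would pass 70% of its speed; a pose out of reach is approached as far as the arm can. A call with a number of a shift or a turn outside -1 to 1 is refused whole. A call with a gripper value outside its range is refused whole. "claw" is the closure, from 0 (fully open) to 1 (shut), set as the call begins (left out, the last holds). The fingers move at their own pace and stop on an object; "squeeze" is the grip in N (left out, the last holds). Time passes only in rows, so rows that repeat a pose let the fingers close. It gives the time, the measured TCP pose, the force, the opening and the grip force at its end, in the units of the state.
- r.get_obs(): the state, without advancing time (a new reading comes with each control period).
- r.grab_frame(name): name is "side" or "top" or "wrist"; returns (picture, depth): 480x640x3 uint8, red, green, blue; 480x640 float32, m along the optical axis (not along the pixel's ray), 0 where there is no reading.
- r.camera_model(name): a dict with "fx", "fy", "cx", "cy" (pixels), "extrinsics" (4x4, takes a point from camera to world coordinates); the wrist camera has in their place "hand_eye" (4x4, takes a point from camera to tool coordinates, whose origin is the TCP and whose axes are the flange's). Camera axes: x right, y down, z forward; pixel columns grow to the right and rows downward; lengths in m; the calibration is good to about 2 mm. A picture is of the moment at which its call begins: read the wrist's pose just before it. camera_model takes no time and is no camera call.
- r.hand_in(): hands the job in; it is judged then, once.
Trained networks look in the newest picture that a camera, given by its name, has taken for a name from the list of things; names that differ only in an ending like _2 or _b are one class to them, and where a whole thing is asked for, a point or a joint stands for the part that bears it (a point fixed in the world has none). Each returns a list of dicts, best first, with "confidence" (0 to 1); they miss things now and then, are a little off and sometimes report something else, mostly with a low value. They report only what shows in the picture. A call takes as long as a camera call. They do not tell look-alikes from the thing itself.
- r.boxes_of(camera, target): "uv" ([column, row] in pixels, amid what is visible of it).
- r.mark_of(camera, target): "uv" ([column, row] in pixels: a listed point, or the origin of a listed thing).
The state is a dict: "clock": time; "joints": joint angles; "qvel": joint speeds; "tau": joint torques, N m; "tcp_pos": TCP position; "orientation": TCP orientation; "contact_force": force on the tool from outside, world axes, zero at the start; "moment": the same for the moment, N m; "grip_width": finger opening in m; "gripper_force": force on a finger pad.
Only numpy, scipy, OpenCV 4.12 (cv2) and the standard library are available. Lean on these libraries where they do the work, as an engineer would, in place of code of your own. Each camera call takes 0.05 s, during which the arm holds its last target. There are 200 camera calls.

## Working session

There is one attempt and no reset: what is moved stays moved. The work goes in short steps, Python scripts to look and compute and a tool call to move; the robot and the scene stay as the last step left them, time stands still between calls to the robot, and variables do not carry over. Pictures are saved under pics/ and viewed, at most 10 in all, crops included, and the job is handed in when it is done.

Besides the shell and the picture viewer there is one more tool, called as name([rows], argument=value, ...), one row to a line, values as JSON. servo_tool: Moves the arm, as the interface text tells. Scaled input: -1 to 1 covers 250 mm each way for a shift and 90 degrees each way for a turn. Its arguments: {"type":"object","properties":{"commands":{"type":"array"},"claw":{"type":"number"},"squeeze":{"type":"number"}},"required":["commands"]}

```bash
mkdir -p pics; ls
python3 - <<'E'
from bench import r
import cv2,numpy as np
o=r.get_obs();print({k:np.round(v,3) for k,v in o.items()},r.tcp_to_tips)
for n in["top","side"]:
    p,d=r.grab_frame(n);cv2.imwrite(f"pics/{n}0.png",p[:,:,::-1]);np.save(f"{n}_d.npy",d);np.save(f"{n}_p.npy",p)
    m=r.camera_model(n);print(n,m)
print(r.camera_model("wrist"))
E
```

```text
pics
{'clock': np.float64(0.0), 'joints': array([-1.34 ,  0.478,  0.022,  1.556, -0.011,  1.109, -0.083]), 'qvel': array([ 0.   ,  0.001, -0.001,  0.001, -0.001, -0.   ,  0.001]), 'tau': array([ 1.0000e-03, -5.9644e+01,  1.6080e+00, -2.8120e+01,  1.3000e-02,
        9.0000e-03,  0.0000e+00]), 'tcp_pos': array([0.224, 0.636, 0.225]), 'orientation': array([-5.290e-01, -3.097e+00,  3.000e-03]), 'contact_force': array([ 0.213, -0.793,  0.894]), 'moment': array([-0.005,  0.022,  0.006]), 'gripper_force': np.float64(0.0), 'grip_width': np.float64(0.085)} 0.019
top {'fx': 437.47184863634436, 'fy': 437.47184863634436, 'cx': 320.6369154164283, 'cy': 238.49112405993202, 'extrinsics': array([[-0.02628721, -0.9970851 ,  0.07162602,  0.41207025],
       [-0.99929648,  0.02812754,  0.02480709,  0.15609892],
       [-0.02674944, -0.07092352, -0.99712302,  0.93773627],
       [ 0.        ,  0.        ,  0.        ,  1.        ]])}
side {'fx': 495.0383618644615, 'fy': 495.0383618644615, 'cx': 313.65232681098644, 'cy': 246.8231024254358, 'extrinsics': array([[ 0.20593825, -0.69833159,  0.68550889, -0.37487008],
       [-0.9784584 , -0.13660825,  0.15478158, -0.00947962],
       [-0.0144427 , -0.70261738, -0.71142127,  0.90589027],
       [ 0.        ,  0.        ,  0.        ,  1.        ]])}
{'fx': 387.7675723857039, 'fy': 387.7675723857039, 'cx': 319.64720378147354, 'cy': 241.70548761376907, 'hand_eye': array([[ 1.32839048e-03, -9.65813687e-01, -2.59233788e-01,
         6.49967133e-02],
       [ 9.99998938e-01,  1.43817944e-03, -2.33859615e-04,
         6.11699576e-04],
       [ 5.98689520e-04, -2.59233202e-01,  9.65814572e-01,
        -1.47818915e-01],
       [ 0.00000000e+00,  0.00000000e+00,  0.00000000e+00,
         1.00000000e+00]])}
```

View pics/top0.png

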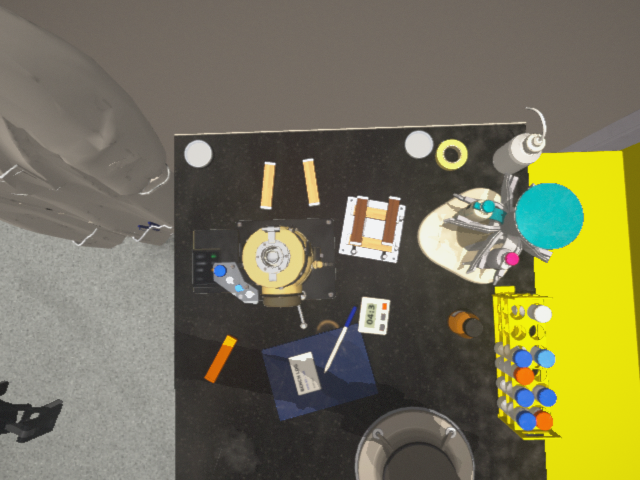

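View pics/side0.png

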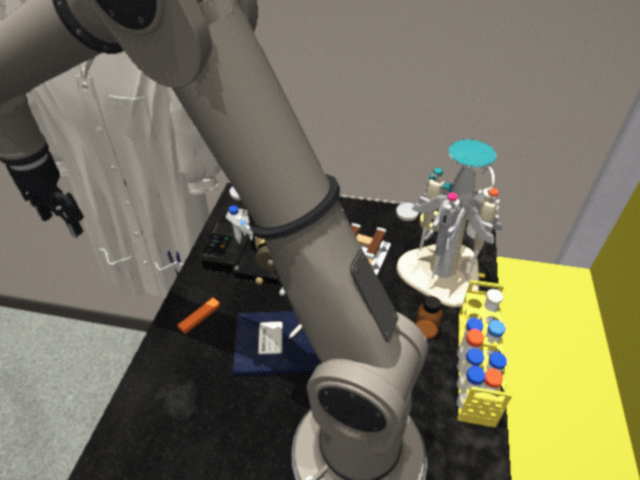

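```bash
cat > h.py <<'E'
import numpy as np,cv2
from bench import r
def world(n,uv,z=None,d=None):
    m=r.camera_model(n);E=m["extrinsics"]
    v=np.array([(uv[0]-m["cx"])/m["fx"],(uv[1]-m["cy"])/m["fy"],1.])
    R=E[:3,:3]@v
    return E[:3,3]+R*(d if d is not None else (z-E[2,3])/R[2])
E
python3 - <<'E'
from h import *
p=np.load("top_p.npy");d=np.load("top_d.npy")
c=p[110:290,230:430]
cv2.imwrite("pics/c.png",cv2.resize(c,None,fx=4,fy=4,interpolation=cv2.INTER_CUBIC)[:600,:,::-1])
for u,v in[(275,257),(268,185),(311,182),(225,280),(362,216),(393,218),(372,208),(480,210),(500,240),(372,320),(420,145)]:
    print((u,v),world("top",(u,v),d=d[v,u]).round(3))
for t in["stop_a","middle_a","top_a","bottom_a","stand"]:
    for q in r.mark_of("top",t): print(t,np.round(q["uv"],1),round(q["confidence"],2),end=' ')
    print()
E
```

```text
(275, 257) [0.435 0.25  0.221]
(268, 185) [0.596 0.288 0.017]
(311, 182) [0.6   0.196 0.015]
(225, 280) [0.399 0.346 0.166]
(362, 216) [0.52  0.092 0.045]
(393, 218) [0.514 0.029 0.044]
(372, 208) [0.538 0.07  0.028]
(480, 210) [ 0.499 -0.076  0.255]
(500, 240) [ 0.453 -0.119  0.216]
(372, 320) [0.306 0.077 0.017]
(420, 145) [ 0.672 -0.038  0.017]
stop_a [385.  255.9] 0.74 stop_a [270.2 185.5] 0.57 
middle_a [356.9 218.1] 0.88 middle_a [390.8 221.7] 0.84 
top_a [222.  361.3] 0.97 top_a [270.4 185.1] 0.91 top_a [310.5 184.2] 0.86 top_a [359.5 218.7] 0.66 
bottom_a [369.3 242.5] 0.76 bottom_a [377.3 209.8] 0.71 bottom_a [382.2 255. ] 0.36 
stand [372.8 233.5] 0.85
```

View pics/c.png

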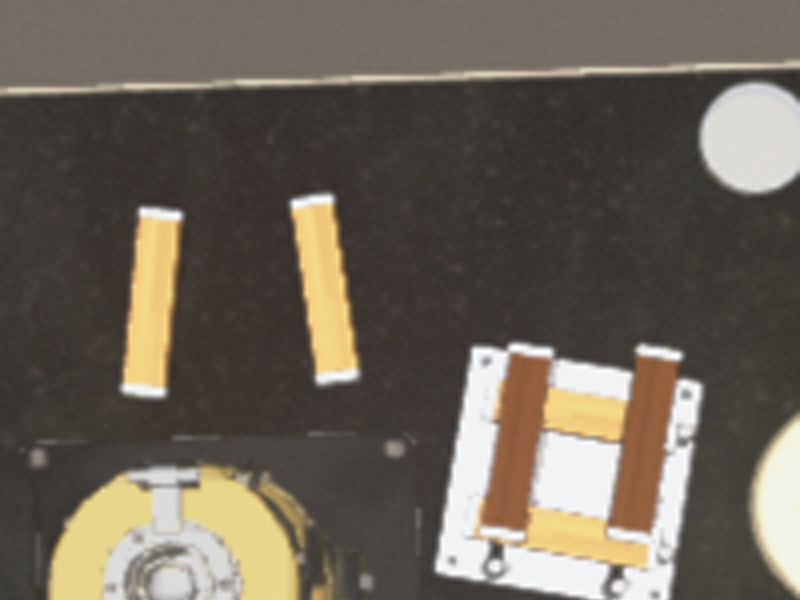

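Run:
```python
from h import *
d=np.load("top_d.npy");m=r.camera_model("top");E=m["extrinsics"]
v,u=np.mgrid[:480,:640]
P=np.stack([(u-m["cx"])/m["fx"]*d,(v-m["cy"])/m["fy"]*d,d],-1)@E[:3,:3].T+E[:3,3]
ok=(d>0)
H={}
b=0.05
X=np.arange(.25,.8,b);Y=np.arange(.5,-.35,-b)
print("y    ",Y.round(2))
for x in X[::-1]:
    print(round(x,2),[int(1000*P[...,2][ok&(abs(P[...,0]-x)<b/2)&(abs(P[...,1]-y)<b/2)].max(initial=-.001)) for y in Y])
for n,uv in [("pinA",(354.2,251.0)),("pinB",(384.5,256.8))]: print(n,world("top",uv,z=.04).round(4))
for n,uv in [("p",(401.2,219.2)),("q",(396.2,248.2))]: print(n,world("top",uv,z=.026).round(4))
c=230+np.array([158,300,0])/4
for n,uv in [("b1e1",(160,213)),("b1e2",(144,391)),("b2e1",(312,201)),("b2e2",(337,376))]:
    print(n,world("top",(230+uv[0]/4,110+uv[1]/4),z=.014).round(4))
for n,uv in [("m1e1",(530,350)),("m1e2",(502,534)),("m2e1",(659,352)),("m2e2",(632,535))]:
    print(n,world("top",(230+uv[0]/4,110+uv[1]/4),z=.042).round(4))
for n,uv in [("c1",(471,347)),("c2",(703,382)),("c4",(437,573))]:
    print(n,world("top",(230+uv[0]/4,110+uv[1]/4),z=.008).round(4))
```

```text
y     [ 0.5   0.45  0.4   0.35  0.3   0.25  0.2   0.15  0.1   0.05  0.   -0.05
 -0.1  -0.15 -0.2  -0.25 -0.3 ]
0.75 [-1, -1, -1, -1, -1, -1, -1, -1, -1, -1, -1, -1, -1, -1, -1, -1, -1]
0.7 [529, 520, 473, 471, 467, 464, 461, 457, 454, 450, 448, 443, 441, 438, 433, 416, 342]
0.65 [533, 534, 18, 6, 19, 16, 18, 4, 4, 5, 19, 21, 24, 22, 188, 162, -1]
0.6 [513, 456, 5, 5, 18, 4, 19, 5, 6, 7, 5, 5, 21, 12, 140, 141, -1]
0.55 [269, 4, 4, 4, 18, 5, 18, 11, 46, 46, 45, 213, 204, 231, 211, 5, -1]
0.5 [4, 44, 45, 44, 212, 236, 211, 41, 46, 46, 44, 284, 355, 356, 352, -1, -1]
0.45 [5, 46, 47, 177, 228, 233, 213, 110, 46, 46, 29, 17, 355, 356, 352, 5, -1]
0.4 [4, 47, 48, 180, 225, 233, 213, 110, 5, 6, 5, 181, 285, 17, 211, 5, -1]
0.35 [4, 44, 45, 166, 171, 138, 125, 42, 31, 21, 5, 5, 4, 112, 126, 126, -1]
0.3 [3, 4, 17, 18, 4, 5, 57, 31, 31, 21, 5, 5, 106, 88, 126, 126, -1]
0.25 [4, 4, 18, 17, 20, 21, 23, 33, 21, 4, 5, 6, 71, 126, 128, 129, -1]
pinA [0.4489 0.1103 0.04  ]
pinB [0.4354 0.0489 0.04  ]
p [0.5132 0.0096 0.026 ]
q [0.4529 0.0224 0.026 ]
b1e1 [0.6437 0.2837 0.014 ]
b1e2 [0.5475 0.294  0.014 ]
b2e1 [0.6475 0.2018 0.014 ]
b2e2 [0.5524 0.1907 0.014 ]
m1e1 [0.5587 0.0898 0.042 ]
m1e2 [0.4641 0.1073 0.042 ]
m2e1 [0.5556 0.0237 0.042 ]
m2e2 [0.4618 0.041  0.042 ]
c1 [0.5668 0.1188 0.008 ]
c2 [ 0.5442 -0.0041  0.008 ]
c4 [0.4463 0.1405 0.008 ]
```

Run:
```python
from h import *
d=np.load("top_d.npy");m=r.camera_model("top");E=m["extrinsics"]
v,u=np.mgrid[:480,:640]
P=(np.stack([(u-m["cx"])/m["fx"]*d,(v-m["cy"])/m["fy"]*d,d],-1)@E[:3,:3].T+E[:3,3])[d>0]
x,y,z=P.T
for x0 in np.arange(.36,.66,.02):
  s=(abs(x-x0)<.01)
  a=y[s&(z>.06)&(y<.0)]; 
  b=y[s&(z>.06)&(y>.08)&(y<.4)]
  f=y[s&(z>.06)&(y>.4)]
  g=lambda a,k:round(float(np.sort(a)[k]),3) if len(a)>6 else None
  ii=s&(z>.06)&(y<0); i2=P[ii][np.argsort(-P[ii][:,1])[:3]]
  print(round(x0,2),"right obst ymax",g(a,-3),"scope ymin",g(b,2),"ymax",g(b,-3),"coat ymin",g(f,2), i2.round(3).tolist())
for y0 in np.arange(0,.45,.05):
  s=(abs(y-y0)<.02)&(x>.62)&(z>.04); print(round(y0,2),x[s].min().round(3),z[s].min().round(3),np.percentile(x[s],[5,50,95]).round(3), np.percentile(z[s],[5,50,95]).round(3))
```

```text
0.36 right obst ymax -0.175 scope ymin 0.215 ymax 0.324 coat ymin None [[0.352, -0.175, 0.071], [0.352, -0.175, 0.095], [0.351, -0.175, 0.109]]
0.38 right obst ymax -0.117 scope ymin 0.216 ymax 0.351 coat ymin None [[0.387, -0.116, 0.192], [0.389, -0.117, 0.192], [0.386, -0.117, 0.187]]
0.4 right obst ymax -0.074 scope ymin 0.202 ymax 0.367 coat ymin None [[0.4, -0.073, 0.177], [0.404, -0.073, 0.178], [0.402, -0.074, 0.176]]
0.42 right obst ymax -0.079 scope ymin 0.157 ymax 0.368 coat ymin None [[0.41, -0.078, 0.179], [0.41, -0.078, 0.184], [0.41, -0.079, 0.189]]
0.44 right obst ymax -0.087 scope ymin 0.176 ymax 0.343 coat ymin None [[0.431, -0.087, 0.207], [0.43, -0.087, 0.196], [0.432, -0.087, 0.201]]
0.46 right obst ymax -0.09 scope ymin 0.181 ymax 0.313 coat ymin None [[0.47, -0.089, 0.221], [0.47, -0.089, 0.225], [0.469, -0.09, 0.229]]
0.48 right obst ymax -0.046 scope ymin 0.206 ymax 0.291 coat ymin None [[0.489, -0.043, 0.178], [0.489, -0.044, 0.179], [0.489, -0.046, 0.181]]
0.5 right obst ymax -0.039 scope ymin 0.227 ymax 0.251 coat ymin None [[0.491, -0.038, 0.178], [0.493, 
[... 963 characters left out ...]
, -0.191, 0.064], [0.634, -0.192, 0.087], [0.634, -0.192, 0.082]]
0.66 right obst ymax -0.196 scope ymin None ymax None coat ymin 0.442 [[0.65, -0.196, 0.073], [0.651, -0.196, 0.083], [0.651, -0.196, 0.062]]
0.0 0.72 0.04 [0.721 0.722 0.723] [0.086 0.325 0.437]
0.05 0.72 0.04 [0.721 0.722 0.723] [0.089 0.328 0.44 ]
0.1 0.72 0.04 [0.721 0.722 0.723] [0.089 0.332 0.443]
0.15 0.72 0.04 [0.721 0.722 0.723] [0.091 0.334 0.447]
0.2 0.719 0.04 [0.721 0.722 0.722] [0.09  0.338 0.45 ]
0.25 0.72 0.04 [0.721 0.722 0.722] [0.091 0.341 0.453]
0.3 0.719 0.04 [0.721 0.722 0.722] [0.092 0.344 0.457]
0.35 0.72 0.04 [0.721 0.722 0.722] [0.094 0.348 0.46 ]
0.4 0.72 0.041 [0.721 0.722 0.722] [0.092 0.35  0.464]
```

servo_tool([
  [[0, 0, -0.2], [0, 0, 0]],
  [[0, 0, -0.38], [0, 0, 0]],
  [[-0.2, -0.17, -0.38], [0, 0, 0]],
  [[-0.36, -0.31, -0.38], [0, 0, 0]],
  [[-0.52, -0.45, -0.38], [0, 0, 0]],
  [[-0.68, -0.58, -0.38], [0, 0, 0]],
  [[-0.83, -0.71, -0.38], [0, 0, 0]],
  [[-0.83, -0.71, -0.38], [0, 0, 0]],
], claw=1)

```text
clock: 1.15
tcp_pos: [0.364, 0.3955, 0.3214]
orientation: [0.539, 3.094, -0.001]
contact_force: [0.2, -0.1, 0.1]
grip_width: 0.0
gripper_force: 0.0
```

servo_tool([
  [[-0.13, -0.16, 0], [0, 0, 0]],
  [[-0.26, -0.33, 0], [0, 0, -0.05]],
  [[-0.38, -0.5, 0], [0, 0, -0.1]],
  [[-0.5, -0.66, 0], [0, 0, -0.1]],
  [[-0.63, -0.83, 0], [0, 0, -0.1]],
  [[-0.755, -0.985, 0], [0, 0, -0.1]],
  [[-0.755, -0.985, 0.1], [0, 0, -0.1]],
  [[-0.755, -0.985, 0.24], [0, 0, -0.1]],
  [[-0.755, -0.985, 0.24], [0, 0, -0.1]],
  [[-0.755, -0.985, 0.24], [0, 0, -0.1]],
])

```text
clock: 2.15
tcp_pos: [0.4571, 0.1055, 0.2614]
orientation: [-0.284, -3.128, 0.001]
contact_force: [0.4, -0.1, 0.3]
grip_width: -0.0
gripper_force: 0.0
```

```bash
cat >> h.py <<'E'
from scipy.spatial.transform import Rotation as Ro
def pose():
    o=r.get_obs();T=np.eye(4);T[:3,:3]=Ro.from_rotvec(o["orientation"]).as_matrix();T[:3,3]=o["tcp_pos"];return T
def snap(name):
    T=pose();p,d=r.grab_frame("wrist");cv2.imwrite(f"pics/{name}.png",p[:,:,::-1]);np.savez(name,T=T,p=p,d=d);return T,p,d
def wworld(T,uv,z):
    m=r.camera_model("wrist");E=T@m["hand_eye"]
    R=E[:3,:3]@np.array([(uv[0]-m["cx"])/m["fx"],(uv[1]-m["cy"])/m["fy"],1.])
    return E[:3,3]+R*(z-E[2,3])/R[2]
E
python3 - <<'E'
from h import *
T,p,d=snap("w1");print(T.round(4))
for t in["stop_a","middle_a","top_a","stand"]:
    for q in r.mark_of("wrist",t): print(t,np.round(q["uv"],1),round(q["confidence"],2),end=' ')
    print()
E
```

```text
[[-9.836e-01  1.803e-01 -8.000e-04  4.571e-01]
 [ 1.803e-01  9.836e-01 -4.000e-04  1.055e-01]
 [ 7.000e-04 -6.000e-04 -1.000e+00  2.614e-01]
 [ 0.000e+00  0.000e+00  0.000e+00  1.000e+00]]
stop_a [326.7 198.6] 0.65 stop_a [255.8 196.4] 0.63 
middle_a [257.3 264.1] 0.92 middle_a [322.7 257.7] 0.6 
top_a [503.8 290.9] 0.93 top_a [419.1 304. ] 0.81 
stand [294.7 236. ] 0.55
```

View pics/w1.png

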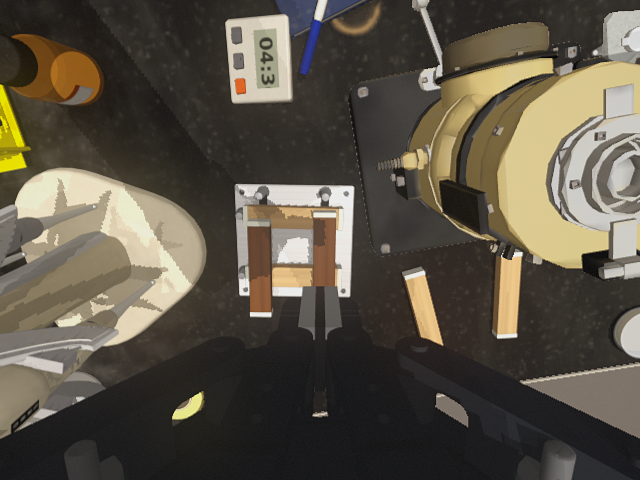

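Run:
```python
from h import *
p=np.load("w1.npz")["p"]
cv2.imwrite("pics/c2.png",cv2.resize(p[175:325,220:370],None,fx=4,fy=4,interpolation=cv2.INTER_CUBIC)[:,:,::-1])
```

```text
(no output)
```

View pics/c2.png

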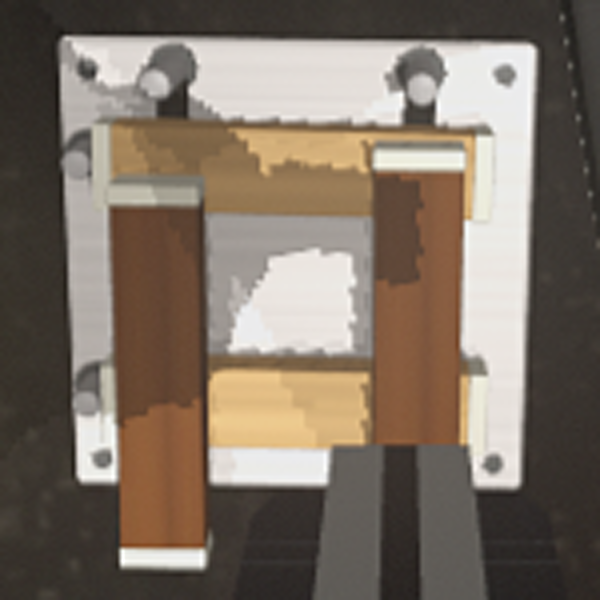

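Run:
```python
from h import *
T=np.load("w1.npz")["T"]
f=lambda u,v,z:wworld(T,(220+u/4-.4,175+v/4-.4),z)
obs=[((157,83),.04,(54.5,32)),((423,90),.04,(54.5,-32)),((78,162),.026,(32,54.5)),((88,402),.026,(-32,54.5)),
((60,38),.008,(62,62)),((537,45),.008,(62,-62)),((520,490),.008,(-62,-62)),((78,484),.008,(-62,62))]
def fit(W,S):
    W=np.array(W)[:,:2];S=np.array(S)/1000
    U,_,Vt=np.linalg.svd((S-S.mean(0)).T@(W-W.mean(0)));R=(U@Vt).T
    c=W.mean(0)-R@S.mean(0);return R,c,W-(S@R.T+c)
R,c,e=fit([f(*o[0],o[1]) for o in obs],[o[2] for o in obs]);print("wrist",c.round(4),np.degrees(np.arctan2(R[1,0],R[0,0])).round(2),(e*1e3).round(1).tolist())
W=[world("top",uv,z=z) for uv,z in [((384.5,256.8),.04),((354.2,251),.04),((396.2,248.2),.026),((401.2,219.2),.026),]]
W+=[world("top",(230+u/4-.4,110+v/4-.4),z=.008) for u,v in[(437,573),(703,382),(471,347)]]
S=[o[2] for o in obs[:4]]+[(62,-62),(-62,62),(-62,-62)]
Rt,ct,e=fit(W,S);print("top",ct.round(4),np.degrees(np.arctan2(Rt[1,0],Rt[0,0])).round(2),(e*1e3).round(1).tolist())
for n,uv in dict(aFarL=(120,567),aFarR=(207,567),aNearL=(108,180),aNearR=(204,180),bNearL=(373,145),bNearR=(466,145)).items():
    w=f(*uv,.042)[:2];print(n,(R.T@(w-c)*1e3).round(1))
```

```text
wrist [0.495  0.0713] 168.72 [[-0.3, 0.2], [0.2, -0.4], [-0.5, 0.2], [-0.5, 0.5], [0.7, 0.3], [0.2, -0.7], [-0.2, -0.5], [0.3, 0.4]]
top [0.4951 0.0694] 168.8 [[-0.0, 0.3], [1.1, -1.1], [-0.2, 0.2], [-2.7, -0.1], [0.9, -0.9], [1.2, 0.2], [-0.2, 1.4]]
aFarL [-70.6  44.1]
aFarR [-70.2  21.6]
aNearL [31.4 44. ]
aNearR [31.8 20.8]
bNearL [ 41.  -19.9]
bNearR [ 41.4 -42.2]
```

servo_tool([
  [[-0.18, -0.08, 0], [0, 0, 0.01]],
  [[-0.36, -0.16, 0.05], [0, 0, 0.01]],
  [[-0.549, -0.244, 0.2], [0, 0, 0.01]],
  [[-0.549, -0.244, 0.4], [0, 0, 0.01]],
  [[-0.549, -0.244, 0.6], [0, 0, 0.01]],
  [[-0.549, -0.244, 0.75], [0, 0, 0.01]],
  [[-0.549, -0.244, 0.838], [0, 0, 0.01]],
  [[-0.549, -0.244, 0.838], [0, 0, 0.01]],
  [[-0.549, -0.244, 0.838], [0, 0, 0.01]],
])

```text
clock: 3.3
tcp_pos: [0.5821, 0.0207, 0.0524]
orientation: [0.309, 3.125, 0.0]
contact_force: [0.0, 0.3, 1.1]
grip_width: 0.0004
gripper_force: 0.0
```

```bash
cat >> h.py <<'E'
A=np.radians(168.75);RS=np.array([[np.cos(A),-np.sin(A)],[np.sin(A),np.cos(A)]]);CS=np.array([.495,.0711])
def st(w): return RS.T@(np.array(w)[:2]-CS)
E
python3 - <<'E'
from h import *
T,p,d=snap("w2");print(T.round(4),st(T[:3,3]).round(4))
E
```

```text
[[-9.806e-01  1.958e-01  1.000e-03  5.821e-01]
 [ 1.958e-01  9.806e-01  1.000e-04  2.070e-02]
 [-1.000e-03  3.000e-04 -1.000e+00  5.240e-02]
 [ 0.000e+00  0.000e+00  0.000e+00  1.000e+00]] [-0.0953  0.0325]
```

View pics/w2.png

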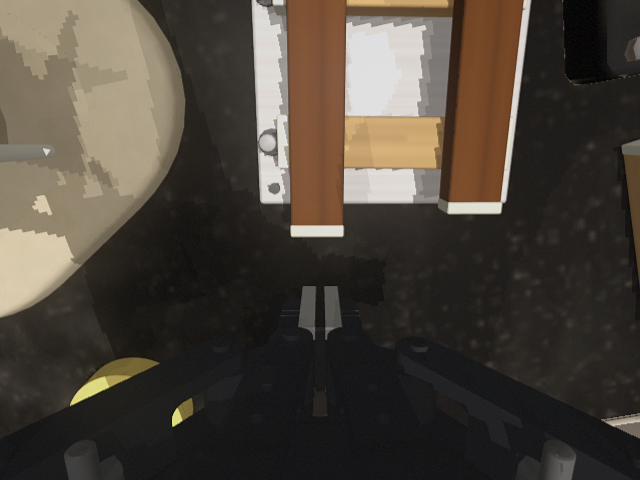

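servo_tool([
  [[0.03, 0, 0], [0, 0, 0]],
  [[0.045, 0, 0], [0, 0, 0]],
  [[0.057, 0, 0], [0, 0, 0]],
  [[0.068, 0, 0], [0, 0, 0]],
  [[0.08, 0, 0], [0, 0, 0]],
  [[0.092, 0, 0], [0, 0, 0]],
  [[0.104, 0, 0], [0, 0, 0]],
  [[0.116, 0, 0], [0, 0, 0]],
  [[0.12, 0, 0], [0, 0, 0]],
  [[0.12, 0, 0], [0, 0, 0]],
])

```text
clock: 4.35
tcp_pos: [0.5516, 0.0264, 0.0514]
orientation: [-0.31, -3.126, 0.0]
contact_force: [-1.4, -0.8, -0.3]
grip_width: 0.0
gripper_force: 0.0
```

Run:
```python
from h import *
T,p,d=snap("w3");print(T[:3,3].round(4),st(T[:3,3]).round(4),r.get_obs()["contact_force"].round(2))
a=np.load("w2.npz")["p"]
cv2.imwrite("pics/c3.png",np.hstack([p[0:400,200:520]])[:,:,::-1])
```

```text
[0.5516 0.0264 0.0514] [-0.0642  0.0328] [ 0.08 -0.14  0.08]
```

View pics/c3.png

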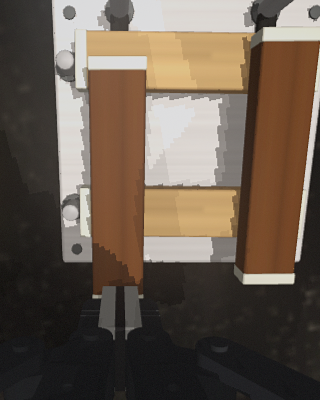

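Run:
```python
from h import *
T=np.load("w3.npz")["T"]
for n,uv,z in[("a near",(317,56),.042),("a far edge",(295,297),.042),("b near",(490,28),.042),("b far",(464,283),.042),("pin",(320,8),.04),("bpin1",(265,60),.026),("bpin2",(271,211),.026)]:
    print(n,(st(wworld(T,uv,z))*1e3).round(1))
```

```text
a near [30.1 33.3]
a far edge [-66.5  43.1]
b near [ 39.5 -30. ]
b far [-59.9 -30.1]
pin [46.6 32.2]
bpin1 [31.5 54.8]
bpin2 [-31.4  54.4]
```

Run:
```python
from h import *
z=np.load("w3.npz");T=z["T"];d=z["d"]
m=r.camera_model("wrist");E=m["hand_eye"]
for u,v in[(312,290),(330,290),(330,300),(312,320),(330,340),(297,294),(300,280),(317,280),(317,60),(317,100),(490,200)]:
    c=np.array([(u-m["cx"])/m["fx"],(v-m["cy"])/m["fy"],1,1/d[v,u]])*d[v,u]
    t=E@c; w=T@t
    print((u,v),"tool",(t[:3]*1e3).round(1),"stand",(st(w)*1e3).round(1),"z",(w[2]*1e3).round(1))
```

```text
(312, 290) tool [ 10.4  -2.3 -13.6] stand [-53.8  35.1] z 65.1
(330, 290) tool [ 10.5   4.3 -13.8] stand [-53.8  28.5] z 65.3
(330, 300) tool [ 10.1   4.1 -22.2] stand [-54.1  28.7] z 73.7
(312, 320) tool [ 10.2  -1.8 -37.7] stand [-54.   34.7] z 89.2
(330, 340) tool [ 11.6   3.4 -52.5] stand [-52.6  29.4] z 104.0
(297, 294) tool [-0.4 -9.3  8.4] stand [-64.6  42.1] z 43.1
(300, 280) tool [ 5.6 -8.   9.4] stand [-58.6  40.8] z 42.0
(317, 280) tool [ 5.6 -0.6  9.5] stand [-58.6  33.4] z 41.9
(317, 60) tool [92.8 -0.6  9. ] stand [28.6 33.3] z 42.5
(317, 100) tool [78.9 -0.6 10.1] stand [14.7 33.3] z 41.3
(490, 200) tool [40.4 70.   9.5] stand [-23.8 -37.2] z 41.9
```

Run:
```python
from h import *
m=r.camera_model("wrist");E=m["hand_eye"]
def pts(f,u,v):
    z=np.load(f);T=z["T"];d=z["d"][v,u]
    t=E@(np.array([(u-m["cx"])/m["fx"],(v-m["cy"])/m["fy"],1,1/d])*d);w=T@t
    return (t[:3]*1e3).round(0).tolist(),(st(w)*1e3).round(1).tolist(),round(w[2]*1e3,1),z["p"][v,u].tolist()
for v in [50,52,54,56,58,60]: print("near",v,pts("w3.npz",317,v)[1:])
for v in range(288,304,2): print("far",v,pts("w3.npz",296,v)[1:])
for v in range(224,244,2): print("w2 far",v,pts("w2.npz",317,v)[1:])
for v in range(270,300,3): print("fing w2",v,pts("w2.npz",310,v))
s,_=r.grab_frame("side");cv2.imwrite("pics/s1.png",cv2.resize(s[200:300,320:460],None,fx=4,fy=4)[:,:,::-1])
```

```text
near 50 ([35.1, 33.4], np.float64(27.0), [204, 169, 118])
near 52 ([34.3, 33.4], np.float64(27.5), [202, 167, 115])
near 54 ([33.5, 33.4], np.float64(27.8), [201, 164, 112])
near 56 ([30.2, 33.3], np.float64(41.5), [213, 208, 192])
near 58 ([29.3, 33.3], np.float64(42.6), [221, 221, 221])
near 60 ([28.6, 33.3], np.float64(42.5), [221, 220, 220])
far 288 ([-62.4, 42.6], np.float64(41.6), [76, 48, 29])
far 290 ([-63.6, 42.6], np.float64(41.1), [77, 49, 29])
far 292 ([-64.0, 42.6], np.float64(42.4), [77, 48, 30])
far 294 ([-65.0, 42.6], np.float64(42.1), [83, 58, 41])
far 296 ([-65.9, 42.6], np.float64(42.2), [158, 155, 142])
far 298 ([-57.7, 41.2], np.float64(63.5), [97, 94, 85])
far 300 ([-57.9, 41.1], np.float64(64.8), [31, 28, 29])
far 302 ([-57.9, 41.0], np.float64(66.8), [31, 28, 28])
w2 far 224 ([-65.2, 33.1], np.float64(41.6), [121, 76, 47])
w2 far 226 ([-65.8, 33.0], np.float64(42.9), [220, 218, 206])
w2 far 228 ([-66.7, 33.0], np.float64(42.7), [223, 223, 217])
w2 far 230 ([-67.6, 33.1], np.float64(42.3), [223, 223, 212])
w2 far 232 ([-68.2, 33.0], np.float64(43.8), [223, 222,
[... 420 characters left out ...]
, [-101.9, 37.2], np.float64(-0.1), [34, 31, 25])
fing w2 276 ([-9.0, -5.0, 54.0], [-104.0, 37.2], np.float64(-1.2), [30, 28, 25])
fing w2 279 ([-10.0, -5.0, 53.0], [-105.4, 37.2], np.float64(-0.1), [27, 23, 18])
fing w2 282 ([-12.0, -5.0, 53.0], [-107.4, 37.3], np.float64(-0.9), [27, 26, 22])
fing w2 285 ([-14.0, -5.0, 53.0], [-109.2, 37.3], np.float64(-0.8), [22, 18, 14])
fing w2 288 ([10.0, -3.0, -12.0], [-84.8, 35.5], np.float64(64.3), [90, 88, 84])
fing w2 291 ([10.0, -3.0, -14.0], [-85.3, 35.5], np.float64(65.9), [90, 88, 83])
fing w2 294 ([11.0, -3.0, -18.0], [-84.7, 35.4], np.float64(70.2), [90, 88, 83])
fing w2 297 ([10.0, -3.0, -19.0], [-85.2, 35.4], np.float64(71.9), [90, 87, 83])
```

View pics/s1.png

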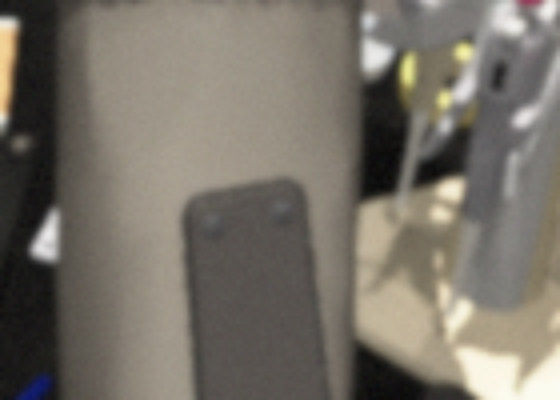

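servo_tool([
  [[-0.06, 0, 0], [0, 0, 0]],
  [[-0.13, 0, 0], [0, 0, 0]],
  [[-0.13, 0, 0.04], [0, 0, 0]],
  [[-0.13, 0, 0.08], [0, 0, 0]],
  [[-0.13, 0, 0.1], [0, 0, 0]],
  [[-0.13, 0, 0.112], [0, 0, 0]],
  [[-0.13, 0, 0.12], [0, 0, 0]],
  [[-0.13, 0, 0.12], [0, 0, 0]],
  [[-0.13, 0, 0.12], [0, 0, 0]],
])

```text
clock: 5.35
tcp_pos: [0.5837, 0.0201, 0.0217]
orientation: [0.31, 3.126, 0.0]
contact_force: [1.2, 0.3, 0.0]
grip_width: -0.0003
gripper_force: 0.0
```

Run:
```python
from h import *
T,p,d=snap("w4");o=r.get_obs();print(T[:3,3].round(4),st(T[:3,3]).round(4),o["contact_force"].round(2),r.tcp_to_tips)
m=r.camera_model("wrist");E=m["hand_eye"]
for v in range(240,300,4):
  for u in (310,330):
    t=E@(np.array([(u-m["cx"])/m["fx"],(v-m["cy"])/m["fy"],1,1/d[v,u]])*d[v,u]);print(v,(t[:3]*1e3).round(1),p[v,u],end=' ')
  print()
```

```text
[0.5837 0.0201 0.0217] [-0.097   0.0328] [-0.06  0.1  -0.14] 0.019
240 [ 31.3  -2.8 -20.3] [215 211 195] 240 [ 31.4   4.  -20.6] [218 214 197] 
244 [ 29.9  -2.8 -20.4] [222 222 210] 244 [ 30.    4.  -20.8] [222 223 215] 
248 [ 28.4  -2.8 -19.9] [222 222 207] 248 [ 28.5   4.  -20.4] [223 223 210] 
252 [ 27.1  -2.8 -20.5] [211 207 191] 252 [ 26.8   4.1 -19.6] [217 214 203] 
256 [12.4 -3.9 22.5] [44 39 34] 256 [12.3  5.3 22.9] [54 49 45] 
260 [10.5 -3.9 22.5] [41 37 31] 260 [10.7  5.2 21.8] [57 53 46] 
264 [ 8.9 -3.9 21.5] [41 36 30] 264 [ 8.6  5.3 22.3] [57 54 47] 
268 [ 6.5 -4.  22.7] [36 34 26] 268 [ 6.8  5.3 22. ] [55 50 46] 
272 [ 4.4 -4.  23. ] [39 36 31] 272 [ 4.8  5.3 22.1] [50 47 42] 
276 [ 2.7 -4.  22.5] [37 37 30] 276 [ 2.4  5.4 23.3] [40 39 33] 
280 [ 0.8 -4.  22.3] [35 32 27] 280 [ 0.7  5.4 22.6] [33 31 27] 
284 [-1.6 -4.  23.2] [35 30 27] 284 [-1.3  5.4 22.5] [31 29 25] 
288 [ 10.5  -3.1 -12. ] [92 89 86] 288 [ 10.7   4.4 -12.4] [91 89 86] 
292 [ 10.6  -3.  -16.1] [90 88 84] 292 [ 10.3   4.3 -15.2] [91 89 86] 
296 [  9.8  -3.  -17.9] [91 89 83] 296 [ 10.8   4.2 -20.3] [91 88 85]
```

servo_tool([
  [[0, 0, 0.004], [0, 0, 0]],
  [[0, 0, 0.008], [0, 0, 0]],
  [[0, 0, 0.012], [0, 0, 0]],
  [[0, 0, 0.015], [0, 0, 0]],
  [[0, 0, 0.015], [0, 0, 0]],
])

```text
clock: 5.9
tcp_pos: [0.5835, 0.02, 0.0176]
orientation: [-0.31, -3.126, 0.0]
contact_force: [0.2, 0.1, -0.5]
grip_width: 0.0001
gripper_force: 0.0
```

servo_tool([
  [[0, 0, 0.005], [0, 0, 0]],
  [[0, 0, 0.01], [0, 0, 0]],
  [[0, 0, 0.015], [0, 0, 0]],
  [[0, 0, 0.015], [0, 0, 0]],
  [[0, 0, 0.015], [0, 0, 0]],
])

```text
clock: 6.4
tcp_pos: [0.5836, 0.02, 0.0139]
orientation: [-0.31, -3.126, -0.0]
contact_force: [-0.7, -0.0, 0.7]
grip_width: 0.0001
gripper_force: 0.0
```

servo_tool([
  [[0, 0, 0.005], [0, 0, 0]],
  [[0, 0, 0.01], [0, 0, 0]],
  [[0, 0, 0.016], [0, 0, 0]],
  [[0, 0, 0.016], [0, 0, 0]],
])

```text
clock: 6.8
tcp_pos: [0.5835, 0.02, 0.0098]
orientation: [-0.31, -3.126, 0.0]
contact_force: [0.4, -0.2, 0.2]
grip_width: -0.0001
gripper_force: 0.0
```

servo_tool([
  [[0, 0, -0.033], [0, 0, 0]],
  [[0.03, 0, -0.033], [0, 0, 0]],
  [[0.05, 0, -0.033], [0, 0, 0]],
  [[0.062, 0, -0.033], [0, 0, 0]],
  [[0.074, 0, -0.033], [0, 0, 0]],
  [[0.086, 0, -0.033], [0, 0, 0]],
  [[0.098, 0, -0.033], [0, 0, 0]],
  [[0.11, 0, -0.033], [0, 0, 0]],
  [[0.122, 0, -0.033], [0, 0, 0]],
  [[0.13, 0, -0.033], [0, 0, 0]],
  [[0.13, 0, -0.033], [0, 0, 0]],
])

```text
clock: 7.9
tcp_pos: [0.5513, 0.0265, 0.0182]
orientation: [-0.309, -3.126, -0.0]
contact_force: [-1.1, 0.3, 0.4]
grip_width: 0.0001
gripper_force: 0.0
```

```bash
cat >> h.py <<'E'
def dpt(f,u,v):
    m=r.camera_model("wrist");z=np.load(f);T=z["T"];d=z["d"][v,u]
    w=T@m["hand_eye"]@(np.array([(u-m["cx"])/m["fx"],(v-m["cy"])/m["fy"],1,1/d])*d)
    return (st(w)*1e3).round(1).tolist(),round(float(w[2]*1e3),1),z["p"][v,u].tolist()
E
python3 - <<'E'
from h import *
T,p,d=snap("w5");o=r.get_obs();print(T[:3,3].round(4),st(T[:3,3]).round(4),o["contact_force"].round(2))
for v in range(0,100,6): print(v,dpt("w5.npz",317,v))
cv2.imwrite("pics/c5.png",p[0:400,180:560,::-1])
E
```

```text
[0.5513 0.0265 0.0182] [-0.064   0.0328] [ 0.18 -0.52  0.43]
0 ([38.5, 33.0], 42.7, [125, 81, 54])
6 ([37.1, 33.0], 42.3, [125, 82, 55])
12 ([35.7, 33.0], 41.9, [126, 80, 54])
18 ([34.3, 33.1], 41.4, [126, 81, 52])
24 ([32.5, 33.1], 42.2, [126, 81, 53])
30 ([31.1, 33.1], 41.7, [126, 81, 51])
36 ([29.2, 33.1], 42.9, [126, 80, 51])
42 ([27.9, 33.1], 41.8, [127, 82, 52])
48 ([26.1, 33.1], 42.8, [127, 81, 50])
54 ([24.9, 33.1], 40.5, [124, 80, 50])
60 ([23.0, 33.1], 42.0, [123, 80, 50])
66 ([21.4, 33.1], 41.7, [124, 79, 50])
72 ([19.7, 33.1], 42.1, [124, 81, 53])
78 ([18.0, 33.1], 42.6, [124, 80, 50])
84 ([16.5, 33.1], 41.6, [124, 82, 53])
90 ([14.7, 33.1], 42.0, [124, 80, 52])
96 ([13.1, 33.1], 41.0, [127, 82, 54])
```

View pics/c5.png

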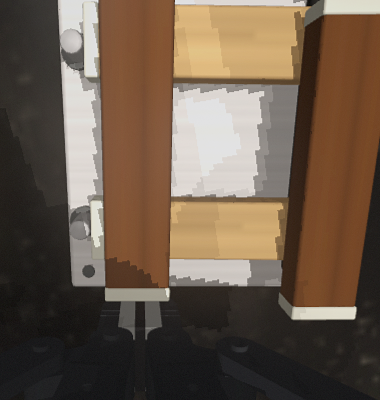

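servo_tool([
  [[0.005, 0, 0], [0, 0, 0]],
  [[0.009, 0, 0], [0, 0, 0]],
  [[0.012, 0, 0], [0, 0, 0]],
  [[0.015, 0, 0], [0, 0, 0]],
  [[0.017, 0, 0], [0, 0, 0]],
  [[0.017, 0, 0], [0, 0, 0]],
])

```text
clock: 8.55
tcp_pos: [0.5476, 0.0272, 0.0182]
orientation: [-0.31, -3.126, -0.0]
contact_force: [-0.3, -0.9, -0.3]
grip_width: -0.0002
gripper_force: 0.1
```

servo_tool([
  [[0.003, 0, 0], [0, 0, 0]],
  [[0.006, 0, 0], [0, 0, 0]],
  [[0.006, 0, 0], [0, 0, 0]],
])

```text
clock: 8.85
tcp_pos: [0.5474, 0.0274, 0.0187]
orientation: [0.31, 3.124, 0.0]
contact_force: [3.7, -0.0, -0.1]
grip_width: -0.0004
gripper_force: 2.2
```

servo_tool([
  [[0.003, 0, 0], [0, 0, 0]],
  [[0.003, 0, 0], [0, 0, 0]],
])

```text
clock: 9.05
tcp_pos: [0.5474, 0.0274, 0.0189]
orientation: [0.31, 3.122, 0.0]
contact_force: [6.0, -1.0, -0.6]
grip_width: -0.0003
gripper_force: 3.0
```

servo_tool([
  [[-0.05, 0, 0], [0, 0, 0]],
  [[-0.1, 0, 0], [0, 0, 0]],
  [[-0.1, 0.13, 0], [0, 0, 0]],
  [[-0.1, 0.257, 0], [0, 0, 0]],
  [[-0.1, 0.257, 0], [0, 0, 0]],
  [[-0.08, 0.257, 0], [0, 0, 0]],
  [[-0.06, 0.257, 0], [0, 0, 0]],
  [[-0.048, 0.257, 0], [0, 0, 0]],
  [[-0.036, 0.257, 0], [0, 0, 0]],
  [[-0.026, 0.257, 0], [0, 0, 0]],
  [[-0.018, 0.257, 0], [0, 0, 0]],
  [[-0.012, 0.257, 0], [0, 0, 0]],
  [[-0.008, 0.257, 0], [0, 0, 0]],
  [[-0.004, 0.257, 0], [0, 0, 0]],
  [[-0.004, 0.257, 0], [0, 0, 0]],
])

```text
clock: 10.55
tcp_pos: [0.56, 0.0903, 0.0186]
orientation: [0.31, 3.124, 0.0]
contact_force: [4.1, -1.4, 0.2]
grip_width: 0.0002
gripper_force: 1.5
```

servo_tool([
  [[0.003, 0, 0], [0, 0, 0]],
  [[0.003, 0, 0], [0, 0, 0]],
])

```text
clock: 10.75
tcp_pos: [0.5599, 0.0904, 0.0188]
orientation: [0.31, 3.123, 0.0]
contact_force: [5.0, -2.2, -0.5]
grip_width: -0.0002
gripper_force: 2.6
```

servo_tool([
  [[-0.06, 0, 0], [0, 0, 0]],
  [[-0.12, 0, 0], [0, 0, 0]],
  [[-0.12, 0, -0.2], [0, 0, 0]],
  [[-0.12, 0, -0.4], [0, 0, 0]],
  [[-0.12, 0.1, -0.6], [0, 0, -0.07]],
  [[-0.06, 0.22, -0.78], [0, 0, -0.14]],
  [[0, 0.34, -0.92], [0, 0, -0.2]],
  [[0.05, 0.44, -0.92], [0, 0, -0.2]],
  [[0.05, 0.44, -0.92], [0, 0, -0.2]],
  [[0.05, 0.44, -0.92], [0, 0, -0.2]],
], claw=0.4)

```text
clock: 11.75
tcp_pos: [0.5664, 0.2017, 0.2478]
orientation: [0.187, -3.134, 0.0]
contact_force: [-0.7, -0.6, -0.3]
grip_width: 0.0513
gripper_force: 0.0
```

Run:
```python
from h import *
T,p,d=snap("w6");o=r.get_obs();print(T.round(4),o["grip_width"])
m=r.camera_model("wrist");E=T@m["hand_eye"]
v,u=np.mgrid[:480,:640]
P=np.stack([(u-m["cx"])/m["fx"]*d,(v-m["cy"])/m["fy"]*d,d],-1)@E[:3,:3].T+E[:3,3]
np.save("P6",P)
# loose bars: by height 8..18mm
mask=((P[...,2]>.008)&(P[...,2]<.02)&(d>0)&(p.max(2)>110)).astype(np.uint8)
n,l,s,c=cv2.connectedComponentsWithStats(mask)
for i in range(1,n):
    if s[i,4]>600:
        q=P[l==i];rc=cv2.minAreaRect((q[:,:2]*1000).astype(np.float32));print(s[i],c[i].round(0),"z",np.median(q[:,2]).round(4),np.round(rc[0],1),np.round(rc[1],1),round(rc[2],2))
# middle bars
mask=((P[...,2]>.037)&(P[...,2]<.047)&(d>0)&(abs(P[...,0]-.495)<.1)&(abs(P[...,1]-.07)<.09)).astype(np.uint8)
n,l,s,c=cv2.connectedComponentsWithStats(mask)
for i in range(1,n):
    if s[i,4]>300:
        q=np.array([st(w) for w in P[l==i]]);rc=cv2.minAreaRect((q*1000).astype(np.float32));print("mid",s[i],np.round(rc[0],1),np.round(rc[1],1),round(rc[2],2))
```

```text
[[-9.929e-01 -1.188e-01 -1.700e-03  5.664e-01]
 [-1.188e-01  9.929e-01 -3.000e-04  2.017e-01]
 [ 1.700e-03 -1.000e-04 -1.000e+00  2.478e-01]
 [ 0.000e+00  0.000e+00  0.000e+00  1.000e+00]] 0.05129735684867049
[    0     0    89   162 10577] [37. 76.] z 0.012 [490.5 -66.7] [ 79.5 149.8] 84.3
[235  58  36 107 780] [250. 104.] z 0.0086 [487.7 127.1] [95.4 30.9] 1.66
[159  83  50  59 757] [183. 113.] z 0.0085 [494.2  63.5] [42.7 41.9] 78.45
[ 300  187   23   97 2083] [312. 234.] z 0.0138 [599.3 197.5] [100.5  21.7] 7.06
[ 379  193   49   96 2125] [403. 241.] z 0.0137 [594.7 290.7] [ 22.5 100.3] 83.64
[   0  218   52   63 1962] [ 24. 250.] z 0.0174 [648.5 -95.4] [63.7 51.5] 1.28
[  54  252   62   55 2572] [ 84. 278.] z 0.0145 [673.5 -33.9] [59.7 59.8] 66.66
[ 498  298   58   51 2214] [527. 323.] z 0.0144 [666.4 440.7] [60.6 54.5] 86.1
[   0  308  195   27 1114] [ 96. 322.] z 0.0139 [720.6 -22.6] [  2.9 209.7] 0.08
[254 336 136  21 759] [322. 346.] z 0.0141 [720.4 223.1] [  2.5 148.9] 0.24
mid [ 119   30   51  130 3453] [ 4.  33.1] [108.1  23. ] 0.18
mid [ 191   56   53  127 3196] [  4.1 -32.4] [107.5  22.7] 0.26
```

View pics/w6.png

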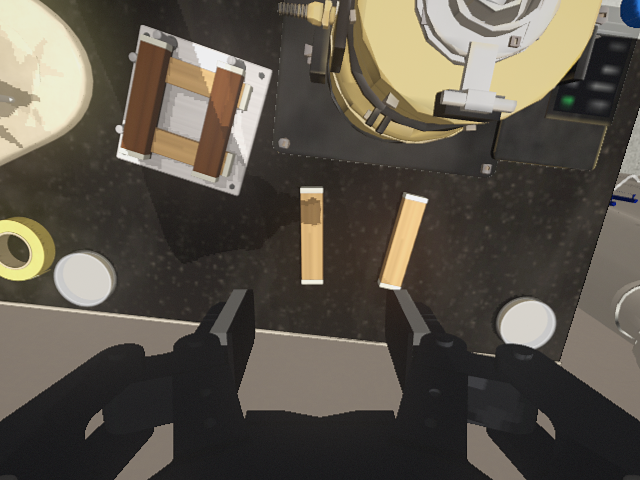

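servo_tool([
  [[-0.08, -0.02, 0.1], [0, 0, -0.002]],
  [[-0.129, -0.032, 0.28], [0, 0, -0.002]],
  [[-0.129, -0.032, 0.46], [0, 0, -0.002]],
  [[-0.129, -0.032, 0.64], [0, 0, -0.002]],
  [[-0.129, -0.032, 0.8], [0, 0, -0.002]],
  [[-0.129, -0.032, 0.9], [0, 0, -0.002]],
  [[-0.129, -0.032, 0.9], [0, 0, -0.002]],
  [[-0.129, -0.032, 0.9], [0, 0, -0.002]],
])

```text
clock: 12.6
tcp_pos: [0.6006, 0.195, 0.0231]
orientation: [0.185, -3.135, 0.002]
contact_force: [0.6, -0.2, 0.2]
grip_width: 0.0509
gripper_force: 0.0
```

Run:
```python
from h import *
T,p,d=snap("w7");o=r.get_obs();print(T.round(4),o["grip_width"],o["contact_force"].round(1))
m=r.camera_model("wrist");E=m["hand_eye"]
v,u=np.mgrid[:480,:640]
Q=np.stack([(u-m["cx"])/m["fx"]*d,(v-m["cy"])/m["fy"]*d,d],-1)@E[:3,:3].T+E[:3,3]
W=Q@T[:3,:3].T+T[:3,3]
mask=((W[...,2]>.008)&(W[...,2]<.02)&(d>0)&(abs(Q[...,1])<.022)&(v<330)).astype(np.uint8)
q=Q[mask>0];print("bar in tool y range by x:",[(x0,(q[abs(q[:,0]-x0/1e3)<.003][:,1].min()*1e3).round(1),(q[abs(q[:,0]-x0/1e3)<.003][:,1].max()*1e3).round(1)) for x0 in(5,15,25,35,45)],q[:,0].max())
# finger tips: near pts
for sgn in(-1,1):
    f=Q[(d>0)&(sgn*Q[...,1]>.02)&(sgn*Q[...,1]<.06)&(abs(Q[...,0])<.02)&(W[...,2]>.022)]
    print(sgn,"tip tool z max",np.percentile(f[:,2],[99,99.9,100])*1e3,"y inner",(sgn*f[:,1][f[:,2]>-.03]).min(), "x max",f[:,0].max())
```

```text
[[-0.9931 -0.1177 -0.0011  0.6006]
 [-0.1177  0.9931 -0.0014  0.195 ]
 [ 0.0013 -0.0013 -1.      0.0231]
 [ 0.      0.      0.      1.    ]] 0.05129247243082323 [-0.1  0.1  1.2]
bar in tool y range by x: [(5, np.float64(-7.8), np.float64(14.0)), (15, np.float64(-7.7), np.float64(13.7)), (25, np.float64(-8.0), np.float64(14.0)), (35, np.float64(-7.9), np.float64(13.7)), (45, np.float64(-8.2), np.float64(13.8))] 0.08441202722151273
-1 tip tool z max [-15.71647536  -9.69485383  -6.65660587] y inner 0.025050481067247426 x max 0.01954776479742041
1 tip tool z max [-15.74278731  -9.85825833  -7.61961866] y inner 0.02547109566155671 x max 0.019959777606815873
```

servo_tool([
  [[0.004, 0.011, 0.03], [0, 0, 0]],
  [[0.004, 0.011, 0.07], [0, 0, 0]],
  [[0.004, 0.011, 0.1], [0, 0, 0]],
  [[0.004, 0.011, 0.112], [0, 0, 0]],
  [[0.004, 0.011, 0.12], [0, 0, 0]],
  [[0.004, 0.011, 0.12], [0, 0, 0]],
])

```text
clock: 13.25
tcp_pos: [0.5991, 0.1992, -0.007]
orientation: [0.188, -3.136, 0.0]
contact_force: [0.5, 0.5, -0.2]
grip_width: 0.0514
gripper_force: 0.0
```

servo_tool([
  [[0, 0, 0], [0, 0, 0]],
  [[0, 0, 0], [0, 0, 0]],
  [[0, 0, 0], [0, 0, 0]],
  [[0, 0, 0], [0, 0, 0]],
  [[0, 0, 0], [0, 0, 0]],
  [[0, 0, 0], [0, 0, 0]],
], claw=1, squeeze=40)

```text
clock: 13.85
tcp_pos: [0.6009, 0.1994, -0.0049]
orientation: [-0.187, 3.133, 0.001]
contact_force: [-1.0, -1.4, 8.0]
grip_width: 0.0208
gripper_force: 43.0
```

servo_tool([
  [[0, 0, -0.05], [0, 0, 0]],
  [[0, 0, -0.2], [0, 0, 0]],
  [[0, 0, -0.4], [0, 0, 0]],
  [[0, 0, -0.6], [0, 0, 0.05]],
  [[0, 0, -0.78], [0, 0, 0.14]],
  [[0.03, -0.05, -0.82], [0, 0, 0.23]],
  [[0.07, -0.1, -0.82], [0, 0, 0.32]],
  [[0.11, -0.16, -0.82], [0, 0, 0.41]],
  [[0.15, -0.22, -0.82], [0, 0, 0.5]],
  [[0.19, -0.28, -0.82], [0, 0, 0.59]],
  [[0.22, -0.33, -0.82], [0, 0, 0.68]],
  [[0.25, -0.37, -0.82], [0, 0, 0.77]],
  [[0.25, -0.37, -0.82], [0, 0, 0.86]],
  [[0.25, -0.37, -0.82], [0, 0, 0.95]],
  [[0.25, -0.37, -0.82], [0, 0, 1.0]],
  [[0.25, -0.37, -0.82], [0, 0, 1.0]],
  [[0.25, -0.37, -0.82], [0, 0, 1.0]],
])

```text
clock: 15.55
tcp_pos: [0.5481, 0.1002, 0.1986]
orientation: [-2.081, -2.353, -0.001]
contact_force: [-0.4, -0.1, -0.3]
grip_width: 0.0212
gripper_force: 39.2
```

```bash
cat >> h.py <<'E'
def see(name):
    T,p,d=snap(name);o=r.get_obs();m=r.camera_model("wrist");v,u=np.mgrid[:480,:640]
    Q=np.stack([(u-m["cx"])/m["fx"]*d,(v-m["cy"])/m["fy"]*d,d],-1)@m["hand_eye"][:3,:3].T+m["hand_eye"][:3,3]
    W=Q@T[:3,:3].T+T[:3,3];S=np.einsum('...i,ij->...j',W[...,:2]-CS,RS)
    print("T",T[:3,3].round(4),"az",np.degrees(np.arctan2(T[1,0],T[0,0])).round(2),"tilt",T[:3,2].round(4),"st",(st(T[:3,3])*1e3).round(1),o["grip_width"].round(4),o["gripper_force"].round(0),o["contact_force"].round(1))
    return T,p,d,Q,W,S
def rect(M,A,k=300):
    n,l,s,c=cv2.connectedComponentsWithStats(M.astype(np.uint8));out=[]
    for i in range(1,n):
        if s[i,4]>k: rc=cv2.minAreaRect((A[l==i][:,:2]*1e3).astype(np.float32));out.append((int(s[i,4]),np.round(rc[0],1).tolist(),np.round(rc[1],1).tolist(),round(rc[2],2)))
    return out
E
python3 - <<'E'
from h import *
T,p,d,Q,W,S=see("w8")
hb=(d>0)&(abs(Q[...,1])<.018)&(Q[...,2]>-.03)&(Q[...,2]<.03)
print("held",rect(hb,Q),"top tool z",np.median(Q[hb][Q[hb][:,0]>.02][:,2]))
print("mid",rect((d>0)&(W[...,2]>.037)&(W[...,2]<.047)&(abs(S[...,0])<.09)&(abs(S[...,1])<.07),S))
print("plate",rect((d>0)&(W[...,2]>.004)&(W[...,2]<.05)&(abs(S[...,0])<.08)&(abs(S[...,1])<.08),S))
E
```

```text
Traceback (most recent call last):
  File "h.py", line 27, in see
    print("T",T[:3,3].round(4),"az",np.degrees(np.arctan2(T[1,0],T[0,0])).round(2),"tilt",T[:3,2].round(4),"st",(st(T[:3,3])*1e3).round(1),o["grip_width"].round(4),o["gripper_force"].round(0),o["contact_force"].round(1))
                                                                                                                                           ^^^^^^^^^^^^^^^^^^^^^
AttributeError: 'float' object has no attribute 'round'
```

```bash
sed -i 's/o\["grip_width"\].round(4),o\["gripper_force"\].round(0)/round(float(o["grip_width"]),4),round(float(o["gripper_force"]))/' h.py
cat > look.py <<'E'
import sys
from h import *
T,p,d,Q,W,S=see(sys.argv[1])
hb=(d>0)&(abs(Q[...,1])<.018)&(Q[...,2]>-.03)&(Q[...,2]<.03)
q=Q[hb]
if len(q)>300:
    s=q[q[:,0]>.015]; print("held",rect(hb,Q),"top tool z",np.median(s[:,2]).round(4),"xmax",np.percentile(s[:,0],99.5).round(4),[(k,((s[abs(s[:,0]-k/1e3)<.003][:,1].min()+s[abs(s[:,0]-k/1e3)<.003][:,1].max())*500).round(1)) for k in(18,25,32,39,45) if (abs(s[:,0]-k/1e3)<.003).any()])
b=(d>0)&(abs(S[...,0])<.085)&(abs(S[...,1])<.085)
print("mid",rect(b&(abs(W[...,2]-.042)<.004)&(p[...,0].astype(int)-p[...,2]>25),S))
print("all",rect(b&(W[...,2]>.004)&(W[...,2]<.05),S))
E
python3 look.py w8
```

```text
T [0.5481 0.1001 0.1985] az 96.99 tilt [ 1.e-04  5.e-04 -1.e+00] st [-46.4 -38.8] 0.0209 39 [0.1 0.1 0.5]
held [(15440, [6.9, -0.3], [93.0, 35.2], 7.28)] top tool z -0.0189 xmax 0.0523 [(18, np.float64(0.8)), (25, np.float64(0.6)), (32, np.float64(0.7)), (39, np.float64(0.6)), (45, np.float64(0.6))]
mid [(2374, [10.8, -32.5], [71.0, 22.6], 0.28), (2231, [4.5, 33.1], [23.0, 83.5], 89.81)]
all [(1645, [40.5, -75.4], [89.0, 19.2], 0.25), (12987, [11.7, 0.2], [101.2, 124.0], 0.27)]
```

servo_tool([
  [[-0.05, -0.04, 0], [0, 0, 0.09]],
  [[-0.1, -0.08, 0], [0, 0, 0.18]],
  [[-0.137, -0.108, 0.05], [0, 0, 0.2]],
  [[-0.137, -0.108, 0.2], [0, 0, 0.2]],
  [[-0.137, -0.108, 0.33], [0, 0, 0.2]],
  [[-0.137, -0.108, 0.36], [0, 0, 0.2]],
  [[-0.137, -0.108, 0.36], [0, 0, 0.2]],
  [[-0.137, -0.108, 0.36], [0, 0, 0.2]],
])

```text
clock: 16.45
tcp_pos: [0.5264, 0.0626, 0.1092]
orientation: [2.425, 1.996, 0.002]
contact_force: [0.6, -0.9, -1.0]
grip_width: 0.0208
gripper_force: 39.3
```

```bash
python3 look.py w9
python3 - <<'E'
from h import *
z=np.load("w9.npz");T,d,p=z["T"],z["d"],z["p"]
m=r.camera_model("wrist");v,u=np.mgrid[:480,:640]
Q=np.stack([(u-m["cx"])/m["fx"]*d,(v-m["cy"])/m["fy"]*d,d],-1)@m["hand_eye"][:3,:3].T+m["hand_eye"][:3,3]
W=Q@T[:3,:3].T+T[:3,3];S=np.einsum('...i,ij->...j',W[...,:2]-CS,RS)*1e3
b=(d>0)&(abs(S[...,0])<80)&(S[...,1]<75)&(S[...,1]>-75)
pl=b&(abs(W[...,2]-.008)<.004)
for y0 in(-58,-52,-46,-35):
    s=S[pl&(abs(S[...,1]-y0)<2)][:,0];print("plate x at y",y0,np.percentile(s,[.5,99.5]).round(1) if len(s) else None)
for x0 in(-55,-10,0,10,55):
    s=S[pl&(abs(S[...,0]-x0)<2)][:,1];print("plate ymin at x",x0,np.percentile(s,.5).round(1) if len(s) else None)
bt=b&(abs(W[...,2]-.028)<.003)
for n,a in((-1,-32),(1,32)):
    s=S[bt&(abs(S[...,0]-a)<16)];print("bottom",a,len(s),np.percentile(s,[1,99],axis=0).round(1) if len(s) else None)
mt=b&(abs(W[...,2]-.042)<.003)
for a in(-32,32):
    s=S[mt&(abs(S[...,1]-a)<14)];print("mid",a,len(s),np.percentile(s,[.5,99.5],axis=0).round(1) if len(s) else None)
E
```

```text
T [0.5264 0.0626 0.1092] az 78.9 tilt [ 1.4e-03  2.0e-04 -1.0e+00] st [-32.4   2.2] 0.0207 39 [-0.3 -0.  -0.5]
held [(15428, [7.0, -0.4], [93.0, 35.1], 7.31)] top tool z -0.019 xmax 0.0525 [(18, np.float64(0.7)), (25, np.float64(0.5)), (32, np.float64(0.6)), (39, np.float64(0.5)), (45, np.float64(0.5))]
mid [(4312, [0.7, -32.6], [91.2, 22.0], 0.27), (2569, [20.0, 33.0], [52.2, 23.0], 0.13)]
all [(4345, [41.8, -83.2], [91.9, 19.8], 11.25), (23639, [-0.0, 0.3], [124.3, 123.7], 0.23)]
plate x at y -58 [-61.   60.6]
plate x at y -52 [-61.4  60.9]
plate x at y -46 [-61.9  61.2]
plate x at y -35 [-61.6 -54.3]
plate ymin at x -55 -61.1
plate ymin at x -10 -61.5
plate ymin at x 0 -61.5
plate ymin at x 10 -61.5
plate ymin at x 55 -70.8
bottom -32 463 [[-44.3 -50.1]
 [-21.6 -43.7]]
bottom 32 2987 [[ 19.6 -72.5]
 [ 42.2  55.3]]
mid -32 4879 [[-42.9 -43.7]
 [ 55.8 -21.7]]
mid 32 2876 [[-4.8 21.8]
 [56.1 44. ]]
```

servo_tool([
  [[0, -0.0025, 0.1], [0, 0, 0]],
  [[0, -0.0025, 0.2], [0, 0, 0]],
  [[0, -0.0025, 0.26], [0, 0, 0]],
  [[0, -0.0025, 0.276], [0, 0, 0]],
  [[0, -0.0025, 0.281], [0, 0, 0]],
  [[0, -0.0025, 0.285], [0, 0, 0]],
  [[0, -0.0025, 0.285], [0, 0, 0]],
])

```text
clock: 17.2
tcp_pos: [0.5255, 0.063, 0.0378]
orientation: [2.426, 1.995, 0.002]
contact_force: [0.1, -0.8, -0.3]
grip_width: 0.021
gripper_force: 39.3
```

servo_tool([
  [[0, 0, 0.003], [0, 0, 0]],
  [[0, 0, 0.003], [0, 0, 0]],
])

```text
clock: 17.4
tcp_pos: [0.5255, 0.063, 0.037]
orientation: [2.426, 1.995, 0.002]
contact_force: [-0.4, 0.2, 4.9]
grip_width: 0.0207
gripper_force: 39.9
```

servo_tool([
  [[0, 0, 0], [0, 0, 0]],
  [[0, 0, 0], [0, 0, 0]],
  [[0, 0, 0], [0, 0, 0]],
  [[0, 0, 0], [0, 0, 0]],
  [[0, 0, -0.03], [0, 0, 0]],
  [[0, 0, -0.08], [0, 0, 0]],
  [[0, 0, -0.2], [0, 0, 0]],
  [[0, 0, -0.4], [0, 0, 0]],
  [[0, 0, -0.55], [0, 0, 0]],
  [[0, 0, -0.65], [0, 0, 0]],
  [[0, 0, -0.65], [0, 0, 0]],
], claw=0.6)

```text
clock: 18.5
tcp_pos: [0.5272, 0.0628, 0.203]
orientation: [2.425, 1.994, 0.011]
contact_force: [-0.1, -0.4, 0.4]
grip_width: 0.0342
gripper_force: 0.0
```

```bash
cat > chk.py <<'E'
import sys
from h import *
T,p,d,Q,W,S=see(sys.argv[1])
b=(d>0)&(abs(S[...,0])<.085)&(abs(S[...,1])<.085)
print("top",rect(b&(abs(W[...,2]-.056)<.004),S))
print("mid",rect(b&(abs(W[...,2]-.042)<.004)&(p[...,0].astype(int)-p[...,2]>25),S))
print("all",rect(b&(W[...,2]>.004)&(W[...,2]<.065),S))
E
python3 chk.py w10
```

```text
T [0.5272 0.0628 0.203 ] az 78.84 tilt [ 0.0067  0.0029 -1.    ] st [-33.2   1.9] 0.0342 0 [-0.1  1.4 -1. ]
top [(3555, [-31.8, -0.3], [22.1, 100.3], 0.5)]
mid [(2353, [13.1, -32.3], [66.4, 21.6], 0.1), (2045, [13.0, 32.7], [66.5, 21.6], 0.12)]
all [(1998, [40.5, -75.0], [89.0, 20.2], 0.08), (18945, [0.2, 0.8], [124.2, 123.5], 0.15)]
```

servo_tool([
  [[0.1, 0.01, 0], [0, 0, -0.09]],
  [[0.2, 0.02, 0], [0, 0, -0.18]],
  [[0.3, 0.03, 0], [0, 0, -0.27]],
  [[0.4, 0.04, 0], [0, 0, -0.36]],
  [[0.5, 0.05, 0], [0, 0, -0.45]],
  [[0.6, 0.06, 0], [0, 0, -0.54]],
  [[0.7, 0.07, 0], [0, 0, -0.63]],
  [[0.8, 0.08, 0], [0, 0, -0.72]],
  [[0.88, 0.085, 0], [0, 0, -0.81]],
  [[0.945, 0.089, 0], [0, 0, -0.9]],
  [[0.945, 0.089, 0], [0, 0, -0.99]],
  [[0.945, 0.089, 0], [0, 0, -1]],
  [[0.945, 0.089, 0], [0, 0, -1]],
], claw=0.4)

```text
clock: 19.85
tcp_pos: [0.5919, 0.2894, 0.1979]
orientation: [-0.311, -3.125, 0.002]
contact_force: [-0.5, -0.5, 0.1]
grip_width: 0.0512
gripper_force: 0.0
```

```bash
cat > bar.py <<'E'
import sys
from h import *
T,p,d,Q,W,S=see(sys.argv[1])
M=(d>0)&(W[...,2]>.008)&(W[...,2]<.02)&(abs(W[...,0]-.595)<.07)&(abs(W[...,1]-.29)<.05)
print("world",rect(M,W),"tool",rect(M,Q))
E
python3 bar.py w11
```

```text
T [0.5919 0.2894 0.1979] az 168.64 tilt [-0.0015 -0.001  -1.    ] st [ -52.5 -233.1] 0.0515 0 [-0.4  0.3 -0.2]
world [(2853, [595.1, 290.9], [22.2, 100.9], 83.67)] tool [(2853, [-3.1, 2.3], [22.2, 100.9], 84.97)]
```

servo_tool([
  [[-0.012, 0.008, 0.15], [0, 0, -0.056]],
  [[-0.012, 0.008, 0.33], [0, 0, -0.056]],
  [[-0.012, 0.008, 0.5], [0, 0, -0.056]],
  [[-0.012, 0.008, 0.65], [0, 0, -0.056]],
  [[-0.012, 0.008, 0.74], [0, 0, -0.056]],
  [[-0.012, 0.008, 0.79], [0, 0, -0.056]],
  [[-0.012, 0.008, 0.808], [0, 0, -0.056]],
  [[-0.012, 0.008, 0.808], [0, 0, -0.056]],
  [[-0.012, 0.008, 0.808], [0, 0, -0.056]],
])

```text
clock: 20.8
tcp_pos: [0.5967, 0.2922, -0.0018]
orientation: [0.168, 3.135, 0.002]
contact_force: [-0.8, -0.2, 0.9]
grip_width: 0.0513
gripper_force: 0.0
```

```bash
python3 bar.py w12
```

```text
T [ 0.5967  0.2922 -0.0018] az 173.88 tilt [ 0.0021  0.0011 -1.    ] st [ -56.6 -236.7] 0.0513 0 [-0.2  0.9 -0.6]
world [(14050, [592.7, 291.4], [22.3, 95.4], 83.62), (513, [593.6, 266.9], [23.4, 6.8], 10.96), (519, [599.1, 318.4], [6.9, 23.3], 66.98)] tool [(14050, [3.9, -1.2], [95.4, 22.3], 0.26), (513, [0.3, -25.5], [6.8, 23.4], 72.91), (519, [0.4, 26.3], [23.3, 6.9], 16.92)]
```

servo_tool([
  [[0, -0.006, 0.006], [0, 0, 0]],
  [[0, -0.006, 0.006], [0, 0, 0]],
])

```text
clock: 21.05
tcp_pos: [0.5958, 0.2901, -0.0041]
orientation: [0.168, 3.136, 0.001]
contact_force: [0.4, 0.9, 0.7]
grip_width: 0.0512
gripper_force: 0.0
```

servo_tool([
  [[0, 0, 0], [0, 0, 0]],
  [[0, 0, 0], [0, 0, 0]],
  [[0, 0, 0], [0, 0, 0]],
  [[0, 0, 0], [0, 0, 0]],
  [[0, 0, 0], [0, 0, 0]],
  [[0, 0, 0], [0, 0, 0]],
], claw=1, squeeze=40)

```text
clock: 21.65
tcp_pos: [0.5958, 0.2905, -0.0044]
orientation: [0.167, 3.137, 0.001]
contact_force: [-0.5, -0.2, 4.5]
grip_width: 0.0209
gripper_force: 40.1
```

servo_tool([
  [[0, 0, -0.05], [0, 0, 0]],
  [[0, 0, -0.22], [0, 0, 0]],
  [[0, 0, -0.4], [0, 0, 0]],
  [[0, 0, -0.6], [0, 0, 0.05]],
  [[0, -0.05, -0.78], [0, 0, 0.14]],
  [[0.02, -0.13, -0.82], [0, 0, 0.23]],
  [[0.04, -0.22, -0.82], [0, 0, 0.32]],
  [[0.06, -0.31, -0.82], [0, 0, 0.41]],
  [[0.08, -0.4, -0.82], [0, 0, 0.5]],
  [[0.1, -0.49, -0.82], [0, 0, 0.59]],
  [[0.12, -0.58, -0.82], [0, 0, 0.68]],
  [[0.15, -0.68, -0.82], [0, 0, 0.77]],
  [[0.18, -0.784, -0.82], [0, 0, 0.86]],
  [[0.18, -0.784, -0.82], [0, 0, 0.95]],
  [[0.18, -0.784, -0.82], [0, 0, 1.0]],
  [[0.18, -0.784, -0.82], [0, 0, 1.0]],
  [[0.18, -0.784, -0.82], [0, 0, 1.0]],
])

```text
clock: 23.35
tcp_pos: [0.5298, 0.1004, 0.2004]
orientation: [-2.333, -2.103, -0.0]
contact_force: [0.9, 0.4, 0.6]
grip_width: 0.0206
gripper_force: 39.5
```

```bash
python3 look.py w13
```

```text
T [0.5298 0.1004 0.2004] az 84.05 tilt [-2.e-04  3.e-04 -1.e+00] st [-28.4 -35.5] 0.0211 39 [ 0.3 -0.4  0. ]
held [(15233, [6.2, -0.4], [92.8, 35.1], 7.03)] top tool z -0.0183 xmax 0.0515 [(18, np.float64(0.7)), (25, np.float64(0.7)), (32, np.float64(0.7)), (39, np.float64(0.7)), (45, np.float64(0.7))]
mid [(1664, [21.3, -32.5], [49.5, 22.3], 0.31), (1075, [19.3, 32.8], [53.4, 22.3], 0.32)]
all [(1550, [40.9, -79.6], [89.8, 18.7], 5.86), (8756, [27.6, 0.1], [69.3, 123.9], 0.62)]
```

servo_tool([
  [[-0.04, -0.09, 0], [0, 0, 0.057]],
  [[-0.08, -0.18, 0], [0, 0, 0.057]],
  [[-0.126, -0.257, 0.05], [0, 0, 0.057]],
  [[-0.126, -0.257, 0.2], [0, 0, 0.057]],
  [[-0.126, -0.257, 0.33], [0, 0, 0.057]],
  [[-0.126, -0.257, 0.37], [0, 0, 0.057]],
  [[-0.126, -0.257, 0.37], [0, 0, 0.057]],
  [[-0.126, -0.257, 0.37], [0, 0, 0.057]],
])

```text
clock: 24.2
tcp_pos: [0.4636, 0.0755, 0.1087]
orientation: [2.428, 1.993, 0.002]
contact_force: [-0.8, 0.2, 0.0]
grip_width: 0.0208
gripper_force: 39.5
```

```bash
python3 look.py w14
python3 - <<'E'
from h import *
z=np.load("w14.npz");T,d=z["T"],z["d"];m=r.camera_model("wrist")
v,u=np.mgrid[:480,:640]
Q=np.stack([(u-m["cx"])/m["fx"]*d,(v-m["cy"])/m["fy"]*d,d],-1)@m["hand_eye"][:3,:3].T+m["hand_eye"][:3,3]
c=m["hand_eye"][:3,3]
W=Q@T[:3,:3].T+T[:3,3];C=(T@np.append(c,1))[:3]
s=(d>0)&(W[...,2]>.13)&(W[...,1]>.12)&(Q[...,0]>.0)
q=W[s];D=np.linalg.norm(q[:,:2]-C[:2],axis=1);i=D.argsort()[:4] if len(q) else [];print("cam",C.round(3),"nearest scope pts",q[i].round(3).tolist(),D[i].round(3) if len(q) else None)
E
```

```text
T [0.4636 0.0755 0.1087] az 78.78 tilt [ 1.1e-03  1.0e-04 -1.0e+00] st [31.6  1.8] 0.021 40 [0.8 0.2 0.2]
held [(15227, [6.5, -0.4], [92.4, 35.2], 7.07)] top tool z -0.0184 xmax 0.0516 [(18, np.float64(0.7)), (25, np.float64(0.6)), (32, np.float64(0.6)), (39, np.float64(0.7)), (45, np.float64(0.6))]
mid [(2638, [11.7, -28.1], [66.8, 32.4], 1.76), (987, [-11.5, 33.1], [25.4, 27.9], 11.51)]
all [(3897, [40.8, -76.3], [88.9, 19.9], 1.84), (16370, [-0.1, 0.2], [124.5, 123.6], 0.11)]
cam [0.477 0.14  0.257] nearest scope pts [] None
```

servo_tool([
  [[0, -0.003, 0.1], [0, 0, 0]],
  [[0, -0.003, 0.2], [0, 0, 0]],
  [[0, -0.003, 0.255], [0, 0, 0]],
  [[0, -0.003, 0.27], [0, 0, 0]],
  [[0, -0.003, 0.276], [0, 0, 0]],
  [[0, -0.003, 0.28], [0, 0, 0]],
  [[0, -0.003, 0.28], [0, 0, 0]],
])

```text
clock: 24.95
tcp_pos: [0.4627, 0.0761, 0.0385]
orientation: [2.427, 1.994, 0.002]
contact_force: [-0.7, -0.2, -0.4]
grip_width: 0.0212
gripper_force: 39.5
```

servo_tool([
  [[0, 0, 0.003], [0, 0, 0]],
  [[0, 0, 0.003], [0, 0, 0]],
])

```text
clock: 25.15
tcp_pos: [0.4625, 0.0761, 0.0375]
orientation: [2.428, 1.994, 0.002]
contact_force: [-0.3, 1.6, 4.1]
grip_width: 0.0211
gripper_force: 40.0
```

Touching; release gently and rise.

servo_tool([
  [[0, 0, 0], [0, 0, 0]],
  [[0, 0, 0], [0, 0, 0]],
  [[0, 0, 0], [0, 0, 0]],
  [[0, 0, 0], [0, 0, 0]],
  [[0, 0, -0.03], [0, 0, 0]],
  [[0, 0, -0.08], [0, 0, 0]],
  [[0, 0, -0.2], [0, 0, 0]],
  [[0, 0, -0.4], [0, 0, 0]],
  [[0, 0, -0.6], [0, 0, 0]],
  [[0, 0, -0.75], [0, 0, 0]],
  [[0, 0, -0.75], [0, 0, 0]],
  [[0, 0, -0.75], [0, 0, 0]],
], claw=0.6)

```text
clock: 26.35
tcp_pos: [0.4622, 0.0762, 0.2256]
orientation: [-2.427, -1.993, -0.004]
contact_force: [-0.7, 0.6, -0.1]
grip_width: 0.0339
gripper_force: 0.0
```

```bash
python3 chk.py w15
python3 - <<'E'
from h import *
z=np.load("w15.npz");T,d,p=z["T"],z["d"],z["p"];m=r.camera_model("wrist");v,u=np.mgrid[:480,:640]
Q=np.stack([(u-m["cx"])/m["fx"]*d,(v-m["cy"])/m["fy"]*d,d],-1)@m["hand_eye"][:3,:3].T+m["hand_eye"][:3,3]
W=Q@T[:3,:3].T+T[:3,3];S=np.einsum('...i,ij->...j',W[...,:2]-CS,RS)*1e3
b=(d>0)&(abs(S[...,0])<80)&(abs(S[...,1])<60)
for h,ax,vals in((.042,1,(-32,32)),(.028,0,(-32,32)),(.056,0,(-32,32))):
  for a in vals:
    s=S[b&(abs(W[...,2]-h)<.003)&(abs(S[...,ax]-a)<14)]
    print(h,a,len(s),np.percentile(s,[.5,99.5],axis=0).round(1).tolist() if len(s) else None)
E
```

```text
T [0.4622 0.0762 0.2256] az 78.8 tilt [ 0.0015  0.0025 -1.    ] st [33.2  1.4] 0.0342 0 [ 0.7  0.2 -0.1]
top [(3118, [32.5, 0.4], [21.9, 100.6], 0.11), (3161, [-31.8, -0.3], [22.8, 99.6], 0.34)]
mid [(1250, [0.1, -32.6], [42.4, 21.3], 1.35), (1141, [-0.2, 32.5], [21.8, 41.8], 89.71)]
all [(1593, [40.7, -75.4], [88.7, 19.3], 0.59), (16808, [-0.0, 0.3], [124.2, 123.0], 0.12)]
0.042 -32 1701 [[-49.3, -43.6], [56.9, -21.6]]
0.042 32 1472 [[-49.4, 21.8], [56.2, 43.6]]
0.028 -32 184 [[-37.2, -50.4], [-19.1, 49.1]]
0.028 32 63 [[20.0, -50.0], [40.7, 7.3]]
0.056 -32 3137 [[-42.6, -50.0], [-20.6, 49.1]]
0.056 32 3118 [[21.6, -49.9], [43.2, 50.0]]
```

```bash
python3 -c "
from bench import r
print(r.hand_in())"
```

```text
the job is handed in; nothing more can be done
None
```

I pushed both dark bars back against their stop pins, then laid both pale bars on top, each within about 1 mm of square above its bottom bar by the wrist camera; the job was handed in at about 26 s.

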